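Manual lid release of a shielded test box

TASK

The interlock has left the shielded test box locked. Turn its rotary isolator off, then take the release pin from the tool rack, feel with it through the access slot in the sloped front for the hidden latch lug, and press the lug in, without forcing anything, until the lid springs open. Put the pin back in the rack, and leave the other tools there and the things on the black case undisturbed.

Things in the scene. Friction and masses are not known exactly. Their poses are not given: they have to be found in the camera images.
- test_box: Cream shielded test box, fixed: 380 mm deep (x), 300 wide (y), 148 high. Origin under its centre on the bench; x to its back, y to its left seen from the robot, z up. Its front 121 mm is a fascia rising away from the robot at 30 degrees, from 55 to 125 mm above the bench; behind it is the flat lid. Pressing the pin on any part of it with over 60 N counts as forcing.
- isolator (a joint): Rotary isolator: black bar handle on a grey 66 mm square plate, 75 mm right of the fascia's middle. 0 = on (bar along the slope), 1.571 = off (bar crosswise): a quarter turn anticlockwise seen facing the fascia. An over-centre spring (0.2 N m at the ends) snaps it to the nearer end; hard stops at both.
- isolator_grip (a point): Point on the isolator's axis, in the handle, 34 mm out from the fascia. The bar is 64 mm long, 14 wide and stands from 16 to 42 mm above the fascia; below it a boss 44 mm across reaches 12 mm and a hub 40 mm across reaches 20 mm. Axes turn with the handle: x along the bar, z out of the fascia along the turning axis (30 degrees from vertical, towards the robot).
- access_slot (a point): Centre of the access slot on the outer face of the fascia (4 mm sheet), 75 mm left of its middle. x = up the slope, y = left across the fascia, z = straight out of the fascia (30 degrees from vertical, towards the robot). The slot measures 36 mm in y, 18 mm in x.
- lug_depth (a point): Point 30 mm straight in behind the slot's centre, same axes: the depth of the hidden release lug's face. The lug is 14 mm wide (y), 20 mm long (x). The latch floats sideways (4 N friction): the lug's middle lies anywhere within 10 mm left or right of this point. Pushed straight in it yields: about 4 N at first; it trips 7 to 9 mm in, then needs 8 to 12 N up to its hard stop 14 mm in.
- cheek_depth (a point): Point 36 mm straight in behind the slot's centre, same axes: the depth of the faces of two rigid bracket cheeks beside the lug, each 10 mm wide, 18 mm apart, floating sideways with it. The lug moves in between them. A pin that is stopped hard at this depth has missed the lug to one side.
- lid_edge (a point): Middle of the front edge of the box's lid (255 mm deep, 300 wide, hinged at the back, 245 mm behind this point). 131 to 139 mm above the bench while latched; once the latch is tripped a gas spring lifts the lid by itself within about 2 s to its stop, where this edge stands about 269 mm above the bench.
- release_pin: Release pin: straight steel rod, 8 mm thick, 92 mm long, flat end, below a slim plain aluminium handle (20 mm thick, 60 tall, the lowest 5 mm a flange 30 mm across); about 80 g. The slimmest and shortest handle of the three tools that hang upright in the rack, in any of the holes. Origin at the flange's underside, z up along the handle, rod to -z.
- pin_tip (a point): Centre of the flat end of the release pin, 92 mm below the pin's origin along its axis; same axes as the pin.
- tool_rack: Steel tool rack, fixed: plate 250 x 60 mm, 6 thick, its top 110 mm above the bench, on two end legs, open at the sides; it stands right or left of the box. Origin under its centre on the bench, x along its length, z up. Three 14 mm holes at x = -80, 0, 80 mm, y = 0 hold the pin and the two drivers, their shoulders resting on the plate.
- screwdriver: Screwdriver with a fat black handle, 31 mm thick, 84 mm tall, in another hole of the rack; leave it alone. Origin at the handle's underside.
- nut_driver: Nut driver with a fat grey handle, 33 mm thick, 78 mm tall, in another hole of the rack; leave it alone. Origin at the handle's underside.
- petri_dish: White shallow dish, 90 mm across, 16 mm high, standing on the black case (210 x 110 x 57 mm, on the bench on the side of the box away from the rack); leave it alone. Origin under its centre.
- adapter: Steel coaxial adapter, 24 mm thick, 60 mm tall, standing on the same black case; leave it alone. Origin under its centre.
Mind the look-alikes: they are no part of the job. Leave any red look-alike of the release_pin alone.

How it is judged:
On the way, in this order (a step that is already met when the one before it is completed fails the run):
1. the isolator is turned off (value of joint isolator above 1.4 rad), for 0.2 s.
2. the lid comes free while the pin is in the access slot (z of lid_edge in the frame of test_box above 0.15 m and z of pin_tip in the frame of access_slot below -0.025 m and distance between pin_tip and access_slot below 0.06 m), for 0.02 s.
At the end, for the whole second after the job is handed in: isolator off (joint above 1.4 rad), lid sprung open (front edge more than 235 mm above the bench, about 0.45 rad), and the pin standing in the rack's free hole with its flange on the rack's top (height within about 5 mm, within 8 mm of the row of holes, upright within 0.1 rad), released and at rest (value of joint isolator above 1.4 rad and z of lid_edge in the frame of test_box above 0.235 m and z of release_pin in the frame of tool_rack between 0.105 and 0.116 m and y of release_pin in the frame of tool_rack between -0.008 and 0.008 m and angle between release_pin's own z axis and vertical below 0.1 rad and linear speed of release_pin below 0.02 m/s); the robot touches nothing.
It fails at once if the lid is freed while the isolator is on (z of lid_edge in the frame of test_box above 0.15 m and value of joint isolator below 1.2 rad).
It fails at once if the pin is forced against the test box with more than 60 N (contact force between release_pin and test_box above 60 N).
It fails at once if another thing is shifted by more than 30 mm (distance of any of screwdriver, nut_driver, petri_dish, adapter from where it was at the start of the episode above 0.03 m).
It also fails if it takes over 72 s, if anything falls off the work surface, if the arm or the gripper's body presses on something with over 40 N, if the wrist force passes 120 N, or if a joint passes its speed limit or range.

ROBOT

A 6-joint arm with a two-finger parallel gripper is mounted at the origin on the work surface. World frame = base frame: x ahead of the robot, y to its left, z up, the work surface at z = 0. Lengths are in m, angles in rad, forces in N, time in s.
With the tool pointing down it reaches from about 0.325 to 0.775 m from the base axis. Payload 9.3 kg.
Tool frame: the origin (TCP) lies at the centre of the arm's flange, where the gripper is bolted on; the fingertips stand ahead of it and the grasp point (between the pads) lies 155 mm ahead of it (robot.tips_ahead is the z of the fingertips in the tool frame, in m); z points along the fingers, y is the line along which they close (so a half turn about z gives the same grasp; the last joint's range is limited). The gripper opens to 85 mm and grips with 20 to 120 N. Pads are 22 mm wide; open, the fingers measure 114 mm over their backs; the gripper's body (76 mm by 85 mm) begins 54 mm behind the grasp point. The pads swing forward as they close: fully open they stand 13 mm farther back than shut.
Start: joints at [-1.279, 0.259, 0.021, 1.334, 0, 1.418], TCP at [0.237, -0.496, 0.405] pointing down, gripper open.
Joint ranges: [-3.04, 3.04], [-0.91, 1.82], [-1.04, 1.36], [-1.92, 1.95], [-1.52, 1.45], [-3.14, 3.14]. Speed limits (rad/s): [2.22, 2.22, 2.79, 3.14, 3.14, 3.14].

INTERFACE

Orientations are given as a 3x3 rotation matrix whose columns are the frame's x, y, z axes.
In Python, from plant import robot gives the robot as it stands. Calls block until the motion is done:
- robot.reach(position, orientation): joint-space move of the TCP to a pose.
- robot.servo_line(position, attitude=None, vel=0.15): straight line of the TCP; attitude=None keeps the orientation; vel is the mean speed in m/s.
- robot.set_joints(angles): joint-space move.
- robot.move_gripper(opening, strength=None): finger opening in m; strength is the grip in N (None keeps the last); returns when the fingers have stopped.
- robot.sleep(seconds).
- robot.ik(position, orientation): joint angles nearest the present ones, or None.
- robot.snapshot(name): name is "scene" or "top" or "wrist"; returns the picture (420x560x3 uint8, red, green, blue); there is no depth.
- robot.get_calibration(name): a dict with "K" (3x3 intrinsics, pixels), "view" (4x4, takes a point from world to camera coordinates). Camera axes: x right, y up, looking along -z (the intrinsics and any distortion apply to the point x, -y, -z); pixel columns grow to the right and rows downward; lengths in m; the calibration is good to about 2 mm. A picture is of the moment at which its call begins: read the wrist's pose just before it. get_calibration takes no time and is no camera call; for the wrist camera it gives the pose at the moment of the call.
A pose or a line that the arm cannot do raises robot.Unreachable and nothing moves.
- robot.close_job(): hands the job in; it is judged then, once.
Readings, each from a call of its own:
- robot.current_time(): time.
- robot.current_joint_positions(): joint angles.
- robot.current_qvel(): joint speeds.
- robot.current_joint_torque(): joint torques, N m.
- robot.current_tcp_pos(): TCP position.
- robot.current_orientation(): TCP orientation.
- robot.current_contact_force(): force on the tool from outside, world axes, zero at the start.
- robot.current_moment(): the same for the moment, N m.
- robot.current_opening(): finger opening in m.
- robot.current_grip_force(): force on a finger pad.
Only numpy, scipy, OpenCV 4.12 (cv2) and the standard library are available. Lean on these libraries where they do the work, as an engineer would, in place of code of your own. Each camera call takes 0.05 s, during which the arm holds its last target. There are 200 camera calls.

## Working session

There is one attempt and no reset: what is moved stays moved. The work goes in short steps, each a Python script; the robot and the scene stay as the last script left them, time stands still between calls to the robot, and variables do not carry over. Pictures are saved under pics/ and viewed, at most 10 in all, crops included, and the job is handed in when it is done.

```bash
ls; mkdir -p pics; python3 - <<'E'
from plant import robot
import cv2,numpy as np
for n in("scene","top"):
    im=robot.snapshot(n); cv2.imwrite(f"pics/{n}0.png",im[:,:,::-1])
    c=robot.get_calibration(n); print(n,{k:np.round(v,3).tolist() if not isinstance(v,str) else v for k,v in c.items()})
print(robot.tips_ahead,robot.current_time(),np.round(robot.current_orientation(),2))
c=robot.get_calibration("wrist");o=robot.current_orientation();print(np.round(c['K'],1),np.round(c['view'],3))
E
```

```text
pics
scene {'K': [[399.71, 0.0, 284.07], [0.0, 399.71, 211.158], [0.0, 0.0, 1.0]], 'view': [[-0.156, 0.988, -0.002, 0.107], [-0.684, -0.106, 0.722, 0.283], [0.713, 0.114, 0.692, -1.346], [0.0, 0.0, 0.0, 1.0]]}
top {'K': [[383.179, 0.0, 277.606], [0.0, 383.179, 211.604], [0.0, 0.0, 1.0]], 'view': [[-0.026, -1.0, -0.005, -0.014], [0.998, -0.026, 0.062, -0.546], [-0.062, -0.004, 0.998, -0.941], [0.0, 0.0, 0.0, 1.0]]}
0.1734 0.1 [[ 0.9   0.43 -0.  ]
 [ 0.43 -0.9   0.  ]
 [ 0.   -0.   -1.  ]]
[[304.8   0.  283.1]
 [  0.  304.8 214.2]
 [  0.    0.    1. ]] [[ 0.43  -0.903 -0.001 -0.55 ]
 [ 0.857  0.408 -0.315  0.041]
 [ 0.285  0.134  0.949 -0.38 ]
 [ 0.     0.     0.     1.   ]]
```

```bash
sleep 2; ls pics
```

```text
scene0.png
top0.png
```

View pics/scene0.png

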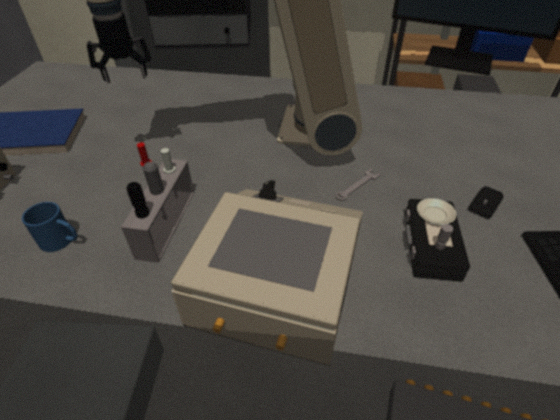

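View pics/top0.png

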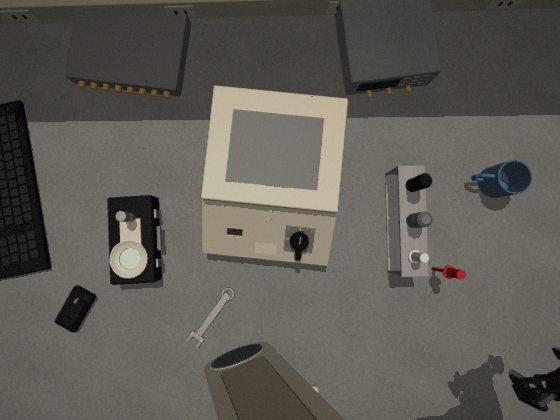

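The top view shows the box with the slot near (235,232) and the isolator near (299,240). The rack is on the right, with the black driver at (418,183), the grey one at (420,220) and the slim silver pin at (417,257). The red look-alike is at (455,272), and the case is on the left.

```bash
cat > h.py <<'E'
from plant import robot
import cv2,numpy as np
def proj(c,P):
    p=c['view'][:3,:3]@P+c['view'][:3,3]; q=c['K']@np.array([p[0],-p[1],-p[2]]); return q[:2]/q[2]
def ray(c,uv):
    d=np.linalg.inv(c['K'])@np.array([uv[0],uv[1],1.]); R=c['view'][:3,:3];t=c['view'][:3,3]
    return -R.T@t, R.T@np.array([d[0],-d[1],-d[2]])
def onz(c,uv,z):
    o,d=ray(c,uv); return o+d*(z-o[2])/d[2]
def blobs(mask,box,amin=15):
    x0,y0,x1,y1=box; m=np.zeros(mask.shape,np.uint8); m[y0:y1,x0:x1]=mask[y0:y1,x0:x1]
    n,l,s,c=cv2.connectedComponentsWithStats(m)
    return sorted([(int(s[i,4]),s[i,:4].tolist(),c[i]) for i in range(1,n) if s[i,4]>=amin],key=lambda b:-b[0])
E
python3 - <<'E'
from h import *
im=cv2.imread('pics/top0.png'); c=robot.get_calibration('top'); g=im.max(2).astype(int); hsv=cv2.cvtColor(im,cv2.COLOR_BGR2HSV)
sl=blobs((g<70).astype(np.uint8),(215,215,255,248)); print('slot',sl[:2]); S=onz(c,sl[0][2],.09)
pl=blobs(((hsv[...,1]<35)|(g<70)).astype(np.uint8),(275,215,322,262)); print('plate',pl[:2])
for i in range(222,262,3): print(i,[tuple(int(v) for v in im[i,j]) for j in (280,284,288,312,316)])
x,y,w,h=pl[0][1]; P=onz(c,pl[0][2],.095); print(S,P,np.linalg.norm(S-P))
for uv in[(215,87),(347,98),(203,196),(336,210)]: print('lidcorner',onz(c,uv,.148).round(3))
for uv in[(203,254),(326,267)]: print('front',onz(c,uv,.055).round(3))
for uv in[(426,166),(398,167),(430,275),(398,273)]: print('rack',onz(c,uv,.11).round(3))
print('pin',blobs((g>165).astype(np.uint8),(400,240,435,270)),)
cv2.imwrite('pics/crop.png',cv2.resize(im[150:300,200:470],None,fx=2.9,fy=2.9,interpolation=cv2.INTER_CUBIC))
E
```

```text
slot [(85, [227, 229, 15, 7], array([234.18823529, 231.48235294]))]
plate [(752, [284, 226, 31, 35], array([298.80851064, 240.04787234]))]
222 [(126, 144, 155), (123, 144, 153), (122, 143, 153), (122, 144, 154), (126, 146, 155)]
225 [(125, 144, 154), (125, 145, 155), (106, 122, 129), (123, 144, 155), (121, 141, 150)]
228 [(122, 143, 153), (124, 143, 153), (102, 107, 115), (123, 130, 135), (124, 143, 154)]
231 [(121, 142, 151), (124, 144, 154), (86, 87, 93), (102, 108, 115), (123, 143, 152)]
234 [(125, 144, 154), (122, 142, 153), (83, 86, 91), (86, 87, 92), (124, 142, 153)]
237 [(124, 143, 154), (120, 141, 152), (83, 86, 92), (85, 87, 91), (123, 142, 152)]
240 [(123, 142, 153), (87, 98, 105), (89, 92, 97), (82, 87, 90), (122, 141, 151)]
243 [(125, 144, 155), (92, 101, 107), (82, 89, 91), (86, 90, 94), (124, 142, 152)]
246 [(119, 140, 151), (98, 106, 108), (85, 87, 93), (69, 75, 79), (122, 141, 153)]
249 [(124, 144, 154), (85, 92, 94), (86, 90, 92), (96, 109, 116), (122, 141, 152)]
252 [(123, 142, 153), (126, 144, 155), (121, 140, 150), (122, 140, 150), (122, 143, 153)]
255 [(122, 141, 153), (119, 140, 151), (123, 144, 154), (126, 146, 156), (125, 143, 152)]
258 [(123, 142, 152), (123, 142, 153), (125, 144, 153), (124, 143, 154), (123, 142, 152)]
261 [(74, 80, 83), (87, 95, 101), (114, 130, 137), (124, 144, 153), (123, 142, 152)]
[0.49749454 0.07227099 0.09      ] [ 0.47408795 -0.07557423  0.095     ] 0.14977007714832016
lidcorner [0.816 0.102 0.148]
lidcorner [ 0.783 -0.188  0.148]
lidcorner [0.575 0.131 0.148]
lidcorner [ 0.537 -0.155  0.148]
front [0.446 0.152 0.055]
front [ 0.408 -0.14   0.055]
rack [ 0.634 -0.368  0.11 ]
rack [ 0.634 -0.304  0.11 ]
rack [ 0.389 -0.365  0.11 ]
rack [ 0.395 -0.294  0.11 ]
pin [(63, [420, 253, 9, 9], array([424.06349206, 257.41269841])), (31, [409, 250, 10, 12], array([411.67741935, 253.90322581]))]
```

View pics/crop.png

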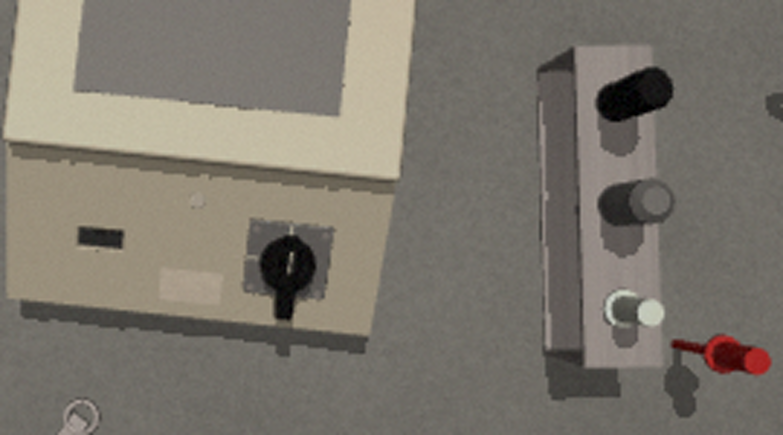

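The crop confirms the slot (centre about (235,232)), the isolator plate (centre about (299,239)), the pin (flange about (413,255), top about (424,257)) and the red pin standing outside the rack. Next I'll fix the geometry and check IK.

```bash
python3 - <<'E'
from h import *
c=robot.get_calibration('top')
print('pin top',onz(c,(424.06,257.4),.17),'flange',onz(c,(200+619/2.9,150+308/2.9),.115))
print('red foot0',onz(c,(431.8,268.3),0),'flange z.092',onz(c,(448.5,271.3),.094),'top',onz(c,(462,274),.152))
S=onz(c,(234.4,231.6),.09);P=onz(c,(299.2,238.8),.092);print(S,P,np.linalg.norm(S-P),np.degrees(np.arctan2(-(S-P)[0],(S-P)[1])))
yaw=np.radians(-7.5);Rz=lambda a:np.array([[np.cos(a),-np.sin(a),0],[np.sin(a),np.cos(a),0],[0,0,1]])
b=Rz(yaw);s,k=.5,np.sqrt(.75)
F=b@np.array([[k,0,-s],[0,1,0],[s,0,k]])
n=F[:,2]
for sg in(1,-1):
  y=sg*F[:,1];T=np.c_[np.cross(y,-n),y,-n]
  y2=F@Rz(np.pi/2)@np.array([0,sg,0.]);T2=np.c_[np.cross(y2,-n),y2,-n]
  for d in(.04,.15):
    print(sg,d,*[None if (q:=robot.ik(P+n*(.155+d),t)) is None else q.round(2) for t in(T,T2)])
  print('slot',[None if (q:=robot.ik(S+n*(.130+.1+d),t)) is None else q.round(2) for t in(T,T2) for d in(0,.12)])
E
```

```text
pin top [ 0.43244349 -0.33106434  0.17      ] flange [ 0.4320205  -0.32814486  0.115     ]
red foot0 [ 0.39341558 -0.4124262   0.        ] flange z.092 [ 0.3946328  -0.41315743  0.094     ] top [ 0.39425925 -0.41623775  0.152     ]
[0.49721154 0.07178842 0.09      ] [ 0.47687617 -0.07670226  0.092     ] 0.14988999053843124 -7.797980619396319
1 0.04 [-0.43 -0.07 -0.84  0.3   0.15 -0.26] [-0.43 -0.07 -0.84  0.3   0.15 -1.83]
1 0.15 [-0.5  -0.29 -0.71  0.65  0.18 -0.32] [-0.5  -0.29 -0.71  0.65  0.18 -1.89]
slot [array([ 0.03, -0.09, -0.77,  0.37, -0.08,  0.14]), array([ 0.07, -0.29, -0.62,  0.73, -0.1 ,  0.18]), array([ 0.03, -0.09, -0.77,  0.37, -0.08, -1.43]), array([ 0.07, -0.29, -0.62,  0.73, -0.1 , -1.4 ])]
-1 0.04 [-0.43 -0.07 -0.84  0.3   0.15  2.88] [-0.43 -0.07 -0.84  0.3   0.15  1.31]
-1 0.15 [-0.5  -0.29 -0.71  0.65  0.18  2.82] [-0.5  -0.29 -0.71  0.65  0.18  1.25]
slot [array([ 0.03, -0.09, -0.77,  0.37, -0.08, -3.  ]), array([ 0.07, -0.29, -0.62,  0.73, -0.1 , -2.97]), array([ 0.03, -0.09, -0.77,  0.37, -0.08,  1.71]), array([ 0.07, -0.29, -0.62,  0.73, -0.1 ,  1.75])]
```

```bash
cat >> h.py <<'E'
Rz=lambda a:np.array([[np.cos(a),-np.sin(a),0],[np.sin(a),np.cos(a),0],[0,0,1]])
yaw=np.radians(-7.7);B=Rz(yaw);s,k=.5,np.sqrt(.75)
F=B@np.array([[k,0,-s],[0,1,0],[s,0,k]]);n=F[:,2]
S=np.array([.4972,.0718,.09]);P=S-.15*F[:,1]
def tool(a=0): # turn a about n from closing-along-y
    y=F@Rz(a)@np.array([0,1.,0]);return np.c_[np.cross(y,-n),y,-n]
def snap(name,f):
    c=robot.get_calibration(name);im=robot.snapshot(name)[:,:,::-1].copy();cv2.imwrite('pics/'+f,im);np.savez('pics/'+f+'.npz',K=c['K'],view=c['view']);return im,c
E
python3 - <<'E'
from h import *
print(P)
robot.reach(P+n*(.155+.14),tool())
robot.move_gripper(.05,60)
im,c=snap('wrist','w1.png')
for X in(S,P,P+.042*n): print(proj(c,X).round(1))
print(robot.current_time(),robot.current_contact_force().round(2),robot.tips_ahead)
E
```

```text
[ 0.47710207 -0.07684748  0.09      ]
[449.7 207.6]
[283.8 207.7]
[283.9 223.6]
2.2833 [-0.12 -0.26 -0.96] 0.1734
```

View pics/w1.png

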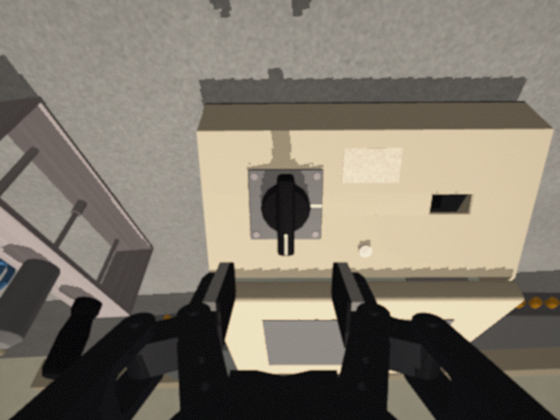

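The wrist view shows the plate centred at about (286,204), the slot at about (450,204) and the bar along the slope. Measured against the predictions, that is about a 3 mm shift down-slope. I'll refine it with masks and then turn the isolator.

```bash
python3 - <<'E'
from h import *
im=cv2.imread('pics/w1.png');c=np.load('pics/w1.png.npz');hsv=cv2.cvtColor(im,cv2.COLOR_BGR2HSV)
g=im.max(2)
sl=blobs((g<110).astype(np.uint8),(415,180,490,230));print(sl[:2])
pl=blobs(((hsv[...,1]<45)|(g<60)).astype(np.uint8),(235,160,335,248));print(pl[:2])
def onF(uv):
    o,d=ray(c,uv);return o+d*((S-o)@n)/(d@n)
for b in(sl,pl):
    x,y,w,h=b[0][1];X=onF((x+w/2-.5,y+h/2-.5));print(F.T@(X-S)*1000)
    print('w,h mm',F.T@(onF((x+w,y+h))-onF((x,y)))*1000)
E
```

```text
[(685, [430, 195, 41, 18], array([449.86569343, 203.46715328]))]
[(5059, [248, 169, 75, 79], array([285.35758055, 203.72425381])), (24, [285, 235, 2, 13], array([285.45833333, 240.95833333]))]
[-3.82418851e+00 -3.94819054e-01 -4.30713311e-15]
w,h mm [1.69186435e+01 3.98225144e+01 2.77012870e-14]
[ 3.13781891e-01 -1.48933507e+02  1.48224977e-14]
w,h mm [ 7.50502965e+01  6.81493669e+01 -1.57552608e-14]
```

```bash
sed -i 's/^S=.*/S=np.array([.4972,.0718,.09])-.003*F[:,0]+.0002*F[:,1];P=S-.15*F[:,1]/' h.py
python3 - <<'E'
from h import *
G=.155
robot.move_gripper(.04,40)
robot.servo_line(P+n*(G+.07),tool());
robot.servo_line(P+n*(G+.043),vel=.05);print('app',robot.current_contact_force().round(1))
robot.move_gripper(.0,40);print(robot.current_opening(),robot.current_grip_force(),robot.current_contact_force().round(1))
q0=np.array(robot.current_joint_positions());
for a in np.linspace(0,np.pi/2,7)[1:]:
    q=q0.copy();q[5]-=a;robot.set_joints(q);print(round(a,2),robot.current_contact_force().round(1),robot.current_moment().round(2),round(robot.current_time(),1))
robot.move_gripper(.04)
robot.servo_line(robot.current_tcp_pos()+n*.1,vel=.2)
snap('wrist','w2.png');print(robot.current_time(),robot.current_contact_force().round(2))
E
```

```text
app [-0.2  0.3 -0.1]
0.012677909950130269 39.54656660556793 [-2.6  7.8  6.9]
0.26 [ 1.5  1.6 -2.9] [ 0.09  0.36 -0.06] 4.6
0.52 [ 2.3  0.9 -1.7] [-0.01  0.23 -0.21] 4.9
0.79 [ 2.5 -0.1 -1.8] [-0.13  0.13 -0.09] 5.3
1.05 [ 2.6 -0.8 -0.1] [-0.41  0.07  0.01] 5.6
1.31 [ 5.1 -1.8 -1.9] [-0.47 -0.25 -0.12] 6.0
1.57 [ 5.1 -2.3 -2. ] [-0.45 -0.38 -0.11] 6.3
7.425 [-0.71 -0.25 -0.44]
```

View pics/w2.png

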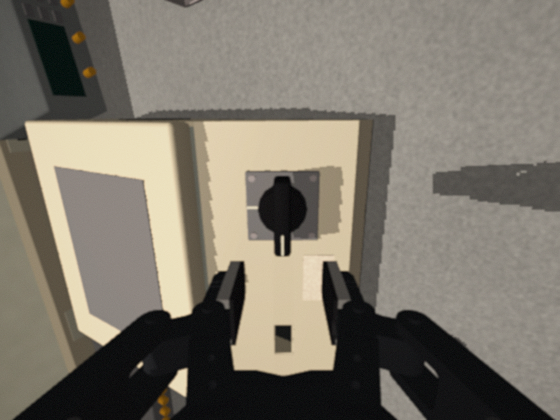

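The bar now lies crosswise on the plate (283,205), so the isolator is off. Next is the pin.

```bash
python3 - <<'E'
from h import *
A=np.array([.432,-.330,0])
for sg in(1,-1):
    y=np.array([sg,0,0.]);T=np.c_[np.cross(y,[0,0,-1.]),y,[0,0,-1.]];q=robot.ik(A+[0,0,.42],T);print(sg,q)
    if sg==1 or best is None: best=T if q is not None else None
T=best
robot.reach(A+[0,0,.42],T)
robot.move_gripper(.05,80)
im,c=snap('wrist','w3.png')
for z in(.115,.17):print(proj(c,A+[0,0,z]).round(1))
print(robot.current_time(),T.tolist())
E
```

```text
1 [-0.80672715  0.24377826  0.04000422  1.36702228  0.          0.76406918]
-1 [-0.80672715  0.24377826  0.04000422  1.36702228  0.         -2.37752347]
[283.1 203.9]
[283.1 224.3]
9.9917 [[-0.0, 1.0, 0.0], [1.0, 0.0, 0.0], [0.0, 0.0, -1.0]]
```

View pics/w3.png

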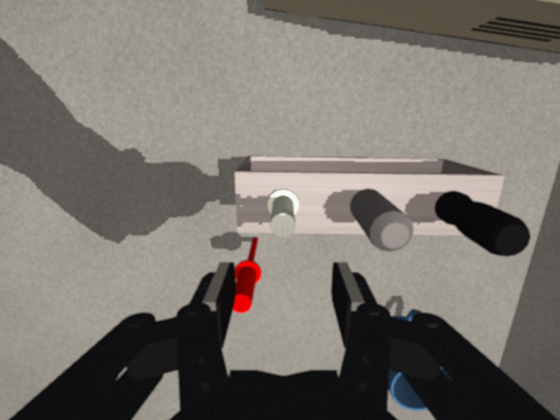

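The pin's flange is at (284,204) and its top at (283,225), as predicted, and the fingers have clearance. I'll grasp it, lift it and move to the slot.

```bash
cat >> h.py <<'E'
HOME=np.array([.432,-.330,.303])
TD=np.array([[0,1.,0],[1,0,0],[0,0,-1]])
L=.155+.038+.092
E
python3 - <<'E'
from h import *
robot.servo_line(HOME,vel=.12);print(robot.current_contact_force().round(1))
robot.move_gripper(0,80);print(robot.current_opening(),robot.current_contact_force().round(1),robot.current_tcp_pos().round(4))
robot.servo_line(HOME+[0,0,.13],vel=.12);print(robot.current_contact_force().round(1),robot.current_opening())
robot.reach(S+n*(L+.1),tool())
robot.servo_line(S+n*(L+.025));
print(robot.current_contact_force().round(2),robot.current_time())
im,c=snap('wrist','w4.png')
for X in(S,S+.025*n,S+n*.117):print(proj(c,X).round(1))
cv2.imwrite('pics/w4c.png',cv2.resize(im[120:320,180:400],None,fx=2.7,fy=2.7,interpolation=cv2.INTER_CUBIC))
E
```

```text
[-0.7 -0.3  0.5]
0.018519432975831095 [-2.3  0.4  5.4] [ 0.432  -0.3301  0.3037]
[ 0.5 -0.9 -1.5] 0.018393379523134353
[-0.14 -0.07 -2.21] 14.9417
[284.  202.6]
[284.1 210.6]
[284.4 258. ]
```

View pics/w4c.png

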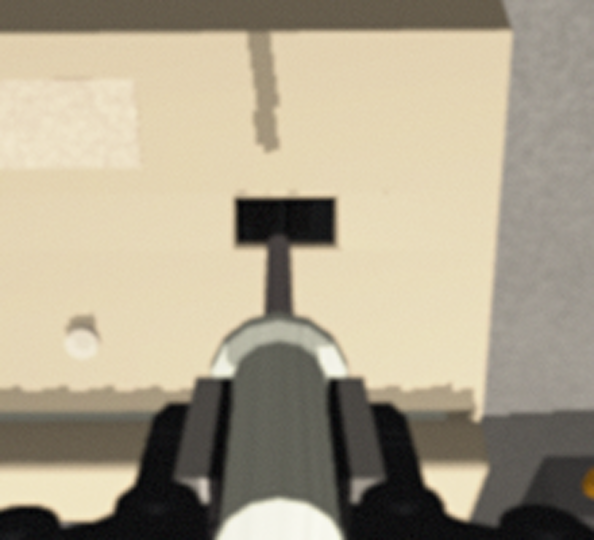

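The crop shows the tip at the slot, with the slot centred at (285.6,202). The pin sits about 1.3 mm right of centre and within clearance up-slope. Now I'll feel for the lug with force-guarded probes on a 5 mm grid.

```bash
cat > probe.py <<'E'
from h import *
C=S+.0012*F[:,1]+.0007*F[:,0]
def at(y,d,v): robot.servo_line(C+F[:,1]*y+n*(L-d),vel=v)
def fn(): return F.T@(np.array(robot.current_contact_force())-f0)
robot.sleep(.2); f0=np.array(robot.current_contact_force())
at(0,0,.1)
def down(d0,d1,lim,step=.001,v=.02):
    d=d0
    while d<d1:
        d+=step; at(y,d,v); f=fn(); log.append((round(d*1e3,1),f.round(1).tolist()))
        if f[2]>lim or np.hypot(f[0],f[1])>15: return d,False
    return d,True
y=0;log=[]
d,ok=down(0,.026,5,.003,.05);print('entry',log[-2:],ok)
if ok:
  for y in(0,.005,-.005,.010,-.010):
    log=[];at(y,.026,.05);f=fn();print('y',y,'lat',f.round(1),round(robot.current_time(),1))
    if np.abs(f).max()>12: print('lateral contact');break
    d,ok=down(.026,.0425,18);print(ok,[(a,b[2]) for a,b in log],log[-1])
    if ok: break
    at(y,.026,.05)
robot.sleep(.3);print(robot.current_time(),fn().round(1))
E
python3 probe.py
```

```text
entry [(24.0, [-1.0, -0.6, 0.3]), (27.0, [-1.5, -1.2, -0.2])] True
y 0 lat [-1.4 -0.5  0.3] 18.1
False [(27.0, 0.4), (28.0, -0.1), (29.0, 0.8), (30.0, 0.3), (31.0, 4.0), (32.0, 4.4), (33.0, 5.0), (34.0, 4.7), (35.0, 5.5), (36.0, 5.3), (37.0, 10.5), (38.0, 21.6)] (38.0, [-2.5, -0.2, 21.6])
y 0.005 lat [-1.5 -0.9  0.3] 21.7
False [(27.0, -0.2), (28.0, 0.3), (29.0, 0.4), (30.0, -0.3), (31.0, -0.5), (32.0, 0.5), (33.0, 0.8), (34.0, -0.1), (35.0, 0.2), (36.0, -0.1), (37.0, 8.8), (38.0, 24.3)] (38.0, [-2.8, -0.3, 24.3])
y -0.005 lat [-0.9  0.3 -0.6] 25.5
True [(27.0, -0.3), (28.0, 0.7), (29.0, -0.7), (30.0, 0.7), (31.0, 0.5), (32.0, 0.7), (33.0, -0.3), (34.0, 0.7), (35.0, 0.2), (36.0, 2.1), (37.0, 5.4), (38.0, 5.9), (39.0, 4.8), (40.0, 10.4), (41.0, 10.7), (42.0, 11.7), (43.0, 12.3)] (43.0, [-0.7, -1.2, 12.3])
30.025 [-0.9 -1.1 11.6]
```

The lug was found at y = -5 mm and yielded with the trip-like step (4.8 to 10.4 N). I'll hold there and check the lid.

```bash
python3 - <<'E'
from h import *
robot.sleep(1.8)
a,c=snap('scene','s2.png');b,_=snap('top','t2.png')
cv2.imwrite('pics/both.png',cv2.resize(np.hstack([a,b]),(800,300)))
print(robot.current_time(),(F.T@robot.current_contact_force()).round(1))
E
```

```text
31.925 [ 0.8 -0.3 12. ]
```

View pics/both.png

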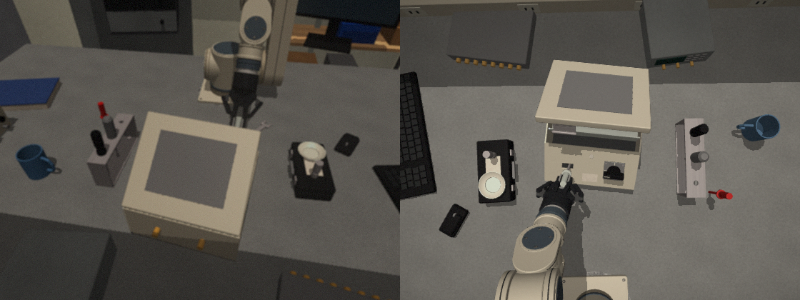

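The lid stands open and the other things are in place. I'll withdraw and return the pin.

```bash
python3 - <<'E'
from h import *
robot.servo_line(robot.current_tcp_pos()+n*.075,vel=.08)
robot.servo_line(robot.current_tcp_pos()+n*.067,vel=.15)
print(robot.current_opening(),robot.current_contact_force().round(1))
robot.reach(HOME+[0,0,.13],TD); robot.sleep(.3)
im,c=snap('wrist','w5.png')
print(proj(c,HOME+[0,0,.11-.303]),proj(c,HOME+[0,0,.148-.303]),robot.current_time(),robot.current_tcp_pos())
cv2.imwrite('pics/w5c.png',cv2.resize(im[120:320,180:400],None,fx=2.7,fy=2.7,interpolation=cv2.INTER_CUBIC))
E
```

```text
0.018038547531932878 [-0.3 -0.  -1.6]
[282.80683288 199.2141635 ] [282.78316133 210.86886554] 35.5 [ 0.43212801 -0.32930271  0.43336451]
```

View pics/w5c.png

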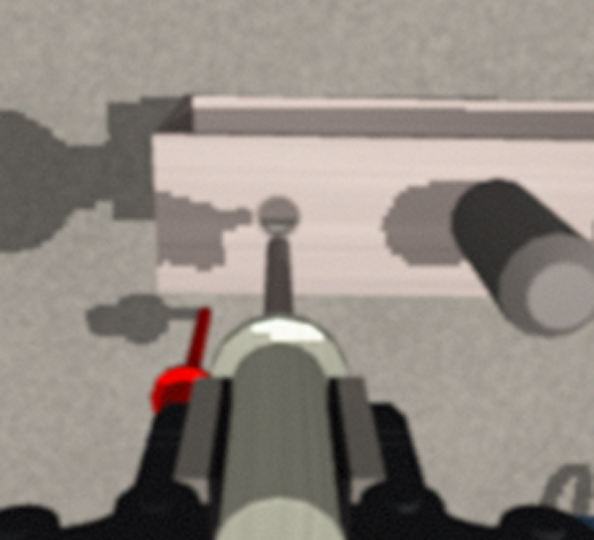

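The hole is at crop (278,216), which is pixel (283,200), as predicted, and the rod is aligned with it. Lowering with a force guard.

```bash
python3 - <<'E'
from h import *
f0=np.array(robot.current_contact_force());ok=True
for dz in [.045,.035,.03,.025,.02,.01,.005,.003,.0015]:
    robot.servo_line(HOME+[0,0,dz],vel=.05); f=np.array(robot.current_contact_force())-f0; print(dz,f.round(1))
    if np.linalg.norm(f)>12: ok=dz<.004;break
if ok:
    robot.move_gripper(.05,20);robot.sleep(.3)
    robot.servo_line(HOME+[0,0,.13],vel=.12);robot.sleep(.2)
    a,_=snap('wrist','w6.png');b,_=snap('top','t3.png')
    cv2.imwrite('pics/both2.png',cv2.resize(np.hstack([a,b]),(800,300)))
print(ok,robot.current_time(),robot.current_contact_force().round(1))
E
```

```text
0.045 [ 0.4 -0.1  0.2]
0.035 [ 0.7 -1.9 -0.3]
0.03 [ 0.5 -1.2 -0.4]
0.025 [-0.6 -1.6  0.5]
0.02 [ 0.5 -0.8  0.1]
0.01 [ 0.8 -1.3  0.3]
0.005 [ 0.3 -2.  -0. ]
0.003 [-0.6 -0.6 -1.3]
0.0015 [ 0.2 -1.5 -0.4]
True 41.7833 [0.1 0.2 0.1]
```

View pics/both2.png

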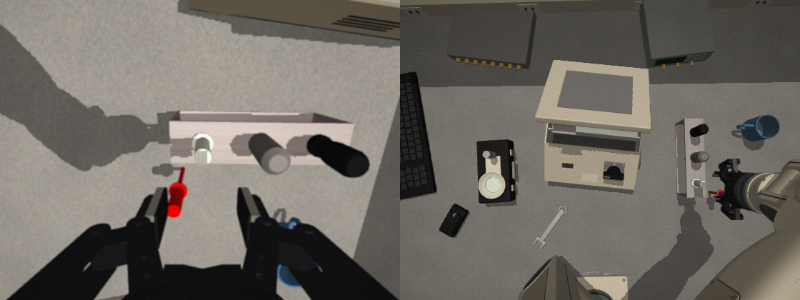

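The pin stands upright in its hole, the lid is open, the isolator bar is crosswise and nothing else has moved. Handing in.

```bash
python3 -c "
from plant import robot
print(robot.close_job())"
```

```text
the job is handed in; nothing more can be done
None
```

I handed the job in at about 42 s of the 72 s limit: the isolator is off, the lid sprang open, the pin is back in the rack and nothing else looked moved in the last pictures; the hand-in returned no verdict.

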